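# Pass the turn to the dragon

### The arm

A 7-joint arm with a two-finger parallel gripper is mounted at the origin on the work surface. World frame = base frame: x ahead of the robot, y to its left, z up, the work surface at z = 0. Lengths are in m, angles in rad, forces in N, time in s.
With the tool pointing down it reaches from about 0.35 to 0.775 m from the base axis. Payload 3.1 kg.
Tool frame: the origin (TCP) lies at the very end of the fingers, on their centre line; the grasp point (between the pads) lies robot.tcp_to_grasp behind it (robot.tcp_to_grasp is the distance from the TCP to the grasp point, in m); z points along the fingers, y is the line along which they close (so a half turn about z gives the same grasp; the last joint's range is limited). The gripper opens to 85 mm and grips with 20 to 120 N. Pads are 22 mm wide; open, the fingers measure 114 mm over their backs; the gripper's body (76 mm by 85 mm) begins 54 mm behind the grasp point. The pads swing forward as they close: fully open they stand 13 mm farther back than shut.
Start: joints at [-1.196, 0.311, 0.014, 1.512, -0.004, 1.319, -0.027], TCP at [0.223, 0.503, 0.231] pointing down, gripper open.
Joint ranges: [-2.7, 2.7], [-0.3, 1.91], [-1.27, 1.3], [0.12, 2.57], [-1.44, 4.58], [0.2, 2.03], [-3.05, 3.05]. Speed limits (rad/s): [2.79, 2.79, 3.14, 3.14, 3.14, 3.14, 3.14].

### API

Orientations are given as a rotation vector (axis times angle).
In Python, from station import readout, snapshot, camera_model, robot gives the robot as it stands.
- The arm moves only by the shell command python3 -m jog 'ROWS' [FORCE]. ROWS is JSON, a list of rows, each a list of 5 numbers: the gripper's target within -1 to 1 (shut at 1, half-way at 0, fully open at -1), then the shift along the world's x, y, z normalised to -1 to 1, where 1 is 150 mm, then the turn about the world's z normalised to -1 to 1, where 1 is 60 degrees. In form: [[hand, dx, dy, dz, spin], ...]. A call has 1 to 20 rows; each row is the pose to reach, as a shift and turn from the pose commanded when the call began; what a row does not reach only later rows make up. A row lasts 1/12 s, in which the tool goes at most 41.7 mm and 7.16 degrees, less where a joint would pass 70% of its speed; a pose out of reach is approached as far as the arm can. A call with a number of a shift or a turn outside -1 to 1 is refused whole. A call with a gripper value outside its range is refused whole. The fingers move at their own pace and stop on an object; FORCE is the grip in N (left out, the last holds). Time passes only in rows, so rows that repeat a pose let the fingers close. It gives the time, the measured TCP pose, the force, the opening and the grip force at its end, in the units of the state.
- readout.observe(): the state, without advancing time (a new reading comes with each control period).
- snapshot(name): name is "scene" or "top" or "wrist"; returns the picture (420x560x3 uint8, red, green, blue); there is no depth.
- camera_model(name): a dict with "K" (3x3 intrinsics, pixels), "cam_to_world" (4x4, takes a point from camera to world coordinates); the wrist camera has in their place "T_tool_cam" (4x4, takes a point from camera to tool coordinates, whose origin is the TCP and whose axes are the flange's). Camera axes: x right, y down, z forward; pixel columns grow to the right and rows downward; lengths in m; the calibration is good to about 2 mm. A picture is of the moment at which its call begins: read the wrist's pose just before it. camera_model takes no time and is no camera call.
- robot.close_job(): hands the job in; it is judged then, once.
The state is a dict: "time": time; "joint_pos": joint angles; "dq": joint speeds; "tau": joint torques, N m; "position": TCP position; "tool_rot": TCP orientation; "ft_force": force on the tool from outside, world axes, zero at the start; "moment": the same for the moment, N m; "opening": opening from 0.0 (shut) to 1.0 (fully open); "finger_force": force on a finger pad.
Only numpy, scipy, OpenCV 4.12 (cv2) and the standard library are available. Lean on these libraries where they do the work, as an engineer would, in place of code of your own. Each camera call takes 0.05 s, during which the arm holds its last target. There are 200 camera calls.

### The job

It is the dragon's turn: with a fingertip, gently push the brass pointer of the turn dial round until it points at the dragon miniature, then press the turn timer's button fully down and let it spring back up. Do not pinch the pointer, and leave the three miniatures and the two glass stones standing where they are.

Things in the scene. Friction and masses are not known exactly. Their poses are not given: they have to be found in the camera images.
- pointer: Brass pointer on the dial's upright pivot; turns either way without stops, stays where left (about 1 N at 58 mm from the axis turns it). Origin: on the axis at shelf height; x runs along the arm to the tip, z up. Hub 30 mm across with a pin, top at 43 mm. Arm: bar 9 mm wide to a diamond tip (23 mm wide) ending 95 mm from the axis; both 20 to 34 mm above the shelf. Round tail 27 mm behind.
- dial: Turn dial: fixed plain oak disc 216 mm across, top 12 mm above the shelf (8 mm below the pointer's arm). Origin: centre of its underside, on the pointer's axis. The three miniatures stand off the disc in a wide arc round its far side, about 145 to 185 mm from the pivot, in any order.
- dragon: Dragon miniature, the biggest of the three, 80 mm tall, two spread wings (85 mm over the tips), long raised neck, curled tail; base 50 mm across, about 0.2 kg; leave it standing. All three miniatures are plain grey pewter on round bases 6 mm high. Origin: centre of the underside of the base; z up; x is where it faces (any direction). Loose.
- knight: Knight miniature, 58 mm tall, helmet, rectangular shield and raised sword, base 40 mm, 0.1 kg; leave it alone. All three miniatures are plain grey pewter on round bases 6 mm high. Origin: centre of the underside of the base; z up; x is where it faces (any direction). Loose.
- wizard: Wizard miniature, 64 mm tall, cone robe, brimmed pointed hat and staff, base 40 mm, 0.1 kg; leave it alone. All three miniatures are plain grey pewter on round bases 6 mm high. Origin: centre of the underside of the base; z up; x is where it faces (any direction). Loose.
- stone0: Smoky glass counting stone, flat round, 24 mm across, 10 mm high, beyond the timer and in front of the cork coaster (84 mm across, 5 mm high); loose, leave it alone. Origin: centre of its underside.
- stone1: The second smoky glass counting stone, same as stone0, on the other side.
- timer_top (a point): Centre of the top face of the turn timer's steel push button when up (it goes down with the button); round, 36 mm across, on a small fixed wooden housing on the shelf to the side of the dial. Pressed straight down.
- timer (a joint): Travel of the timer's button in m: 0 up, 0.006 fully down; a spring pushes it back up, fully down takes about 5 N.
Things that resemble listed ones, but are neither listed nor needed, are in the scene too. What is shaped like the part that bears timer_top but green, orange or pink is not meant.

How it is judged:
On the way, in this order (a step that is already met when the one before it is completed fails the run):
1. the pointer points at the dragon (x of dragon in the frame of pointer above 0.05 m and y of dragon in the frame of pointer between -0.016 and 0.016 m), for 0.2 s.
2. the timer's button is pressed down (all of step 1 and value of joint timer above 0.0045 m), for 0.05 s.
At the end, for the whole second after the job is handed in: The pointer is at rest and its arrow's line passes within 16 mm of the centre of the dragon's base, on the arrow side; the timer's button is up again (under 1.5 mm); the miniatures stand upright and they and the stones are within 12 mm of where they were (all of step 1 and value of joint timer below 0.0015 m and angular speed of pointer below 0.1 rad/s and angle between each of dragon, knight, wizard's own z axis and vertical below 0.2 rad and distance of each of dragon, knight, wizard, stone0, stone1 from where it was at the start of the episode below 0.012 m); the robot touches nothing.
It fails at once if the button is pressed while the pointer does not point at the dragon (value of joint timer above 0.003 m and not (x of dragon in the frame of pointer above 0.05 m and y of dragon in the frame of pointer between -0.016 and 0.016 m)).
It fails at once if a miniature is lifted, shoved (over 12 mm) or tipped (distance of any of dragon, knight, wizard from where it was at the start of the episode above 0.012 m or angle between any of dragon, knight, wizard's own z axis and vertical above 0.35 rad).
It fails at once if a glass stone is lifted or shoved (over 12 mm) (distance of any of stone0, stone1 from where it was at the start of the episode above 0.012 m).
It fails at once if the pointer is pinched or pushed roughly (over 25 N) (contact force between the fingers and pointer above 25 N).
It also fails if it takes over 51 s, if anything falls off the work surface, if the arm or the gripper's body presses on something with over 40 N, if the wrist force passes 120 N, or if a joint passes its speed limit or range.

## Working session

There is one attempt and no reset: what is moved stays moved. The work goes in short steps, Python scripts to look and compute and a shell command to move; the robot and the scene stay as the last step left them, time stands still between calls to the robot, and variables do not carry over. Pictures are saved under pics/ and viewed, at most 10 in all, crops included, and the job is handed in when it is done.

```bash
mkdir -p pics; ls; cat > h.py <<'E'
import numpy as np,cv2
from station import readout,snapshot,camera_model,robot
def shot(n,f):
    im=snapshot(n); cv2.imwrite(f'pics/{f}.png',im[...,::-1]); return im
def cast(n,u,v,z,T=None):
    m=camera_model(n); C=np.array(m['cam_to_world']) if T is None else T
    d=C[:3,:3]@np.linalg.inv(np.array(m['K']))@[u,v,1]; o=C[:3,3]
    return o+d*(z-o[2])/d[2]
E
python3 - <<'E'
from h import *
a=shot('top','top0');b=shot('scene','scene0')
print(readout.observe(),robot.tcp_to_grasp)
for n in('top','scene'):print(camera_model(n))
E
```

```text
pics
{'time': 0.1, 'joint_pos': array([-1.19568049,  0.31166663,  0.01403767,  1.51288443, -0.00440363,
        1.31919376, -0.02721426]), 'dq': array([-0.00216219, -0.00231826,  0.00135386, -0.0023671 , -0.00088275,
        0.00170696, -0.00089613]), 'tau': array([ 8.91075815e-04, -3.80856979e+01,  1.46950423e-01, -2.31244540e+01,
        1.23731288e-02,  8.06455646e-03, -8.29065158e-06]), 'position': array([0.22241455, 0.50231729, 0.23032327]), 'tool_rot': array([-0.64990355, -3.07328426,  0.0032886 ]), 'ft_force': array([ 0.09312024, -0.09170026, -0.18696582]), 'moment': array([-0.01068084, -0.02607516,  0.00696528]), 'finger_force': 0.0, 'opening': 1.0003017088876223} 0.0187
{'K': array([[426.72369384,   0.        , 276.03833055],
       [  0.        , 426.72369384, 212.12223418],
       [  0.        ,   0.        ,   1.        ]]), 'cam_to_world': array([[-0.01927983, -0.99773034,  0.06451703,  0.50284495],
       [-0.99981131,  0.01939267,  0.0011233 ,  0.02785908],
       [-0.00237191, -0.0644832 , -0.99791597,  0.92674466],
       [ 0.        ,  0.        ,  0.        ,  1.        ]])}
{'K': array([[487.28390661,   0.        , 282.70509044],
       [  0.        , 487.28390661, 210.33938239],
       [  0.        ,   0.        ,   1.        ]]), 'cam_to_world': array([[-0.53243671,  0.64586075, -0.54715175,  1.12257913],
       [ 0.84638275,  0.41548114, -0.33318413,  0.35033451],
       [ 0.01214069, -0.64049926, -0.76786281,  0.81238121],
       [ 0.        ,  0.        ,  0.        ,  1.        ]])}
```

View pics/top0.png

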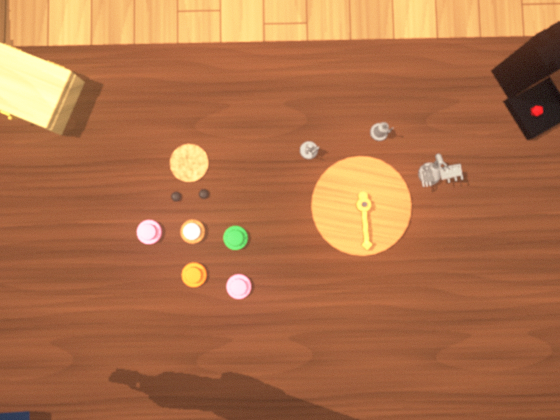

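View pics/scene0.png

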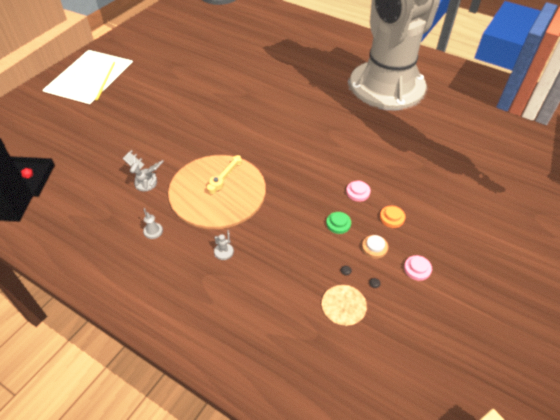

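The top view shows the dial at (362,205), with the pointer pivot at (364,203) and its tip at (367,247). The dragon candidates are the winged figure at (440,172), the figure at (380,131) and the figure at (309,150). The winged one is biggest, so it fits. The button candidates are pink (149,232), steel on wood (192,232), green (235,238), orange (193,275) and pink (238,287). Only (192,232) is steel, and it lies in front of the stones and coaster. I'll confirm both in one enlarged crop.

```bash
python3 - <<'E'
from h import *
t=cv2.imread('pics/top0.png');s=cv2.imread('pics/scene0.png')
def c(im,x,y,w,h):return cv2.resize(im[y:y+h,x:x+w],(400,300),interpolation=cv2.INTER_CUBIC)
g=np.vstack([np.hstack([c(t,400,140,80,60),c(s,110,140,80,60)]),np.hstack([c(t,330,180,80,60),c(t,160,210,80,60)])])
cv2.imwrite('pics/crop1.png',g)
E
```

```text
(no output)
```

View pics/crop1.png

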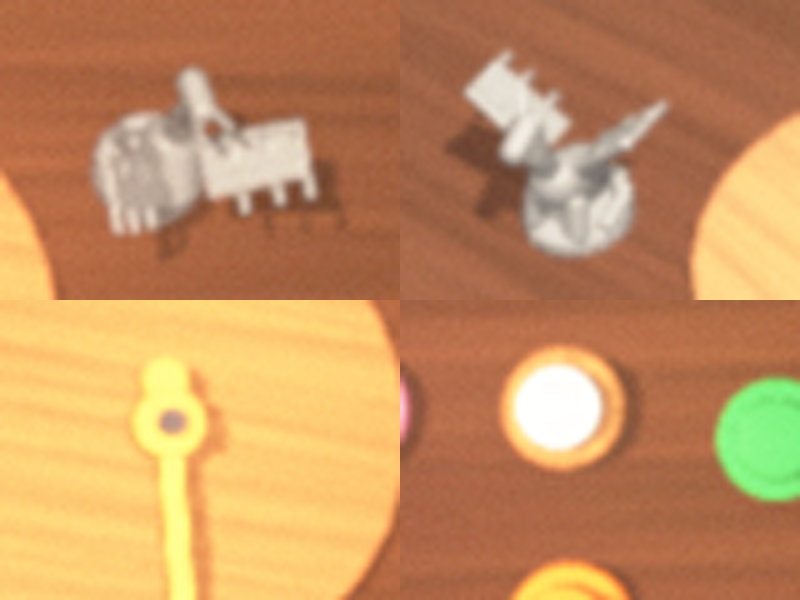

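The crops show the dragon, with two spread wings and a neck, standing on a round base centred near top (430,173.5) and scene (146,180.6). The white-steel button on the wood ring is centred near top (192,231). The pivot pin is near top (364.4,204).

```bash
python3 - <<'E'
from h import *
t=cv2.imread('pics/top0.png')
D1=cast('top',430,173.6,.006);D2=cast('scene',145.8,180.6,.006)
hs=cv2.cvtColor(t,cv2.COLOR_BGR2HSV)
# dial contour
m=cv2.inRange(hs,(10,90,150),(35,255,255)); m[:140]=0;m[:,:300]=0
c=max(cv2.findContours(m,0,2)[0],key=cv2.contourArea);e=cv2.minEnclosingCircle(c);print(e)
P=cast('top',*e[0],.012);P2=cast('top',330+172/5,180+121/5,.043)
w=cv2.inRange(hs,(0,0,225),(180,60,255));w[:,:170]=0;w[:,215:]=0;w[:215]=0;w[250:]=0
b=np.argwhere(w).mean(0)[::-1];print(b)
B=cast('top',*b,.03);B2=cast('scene',375.5,243,.03)
# pointer tip: rough
T=cast('top',367.5,249,.034)
print('D',D1,D2,'P',P,P2,'B',B,B2,'T',T)
for s in((177,196.5),(204,194)):print('stone',cast('top',*s,.006))
for p in (P,P2):
  v=(D1-p)[:2];u=(T-p)[:2];print(np.degrees(np.arctan2(v[1],v[0])),np.degrees(np.arctan2(u[1],u[0])),np.linalg.norm(v),np.linalg.norm(u))
print('K',cast('top',380,131,.03),'W',cast('top',309,150,.03))
m=camera_model('wrist');print(m)
E
```

```text
((429.5, 268.5), 182.43502807617188)
[191.13157895 230.92982456]
D [ 0.63973989 -0.30722217  0.006     ] [ 0.64131864 -0.30643402  0.006     ] P [ 0.43543077 -0.29531973  0.012     ] [ 0.57289854 -0.15493886  0.043     ] B [0.52470029 0.20797618 0.03      ] [0.53686231 0.21083124 0.03      ] T [ 0.47986838 -0.16020025  0.034     ]
stone [0.60048812 0.24296955 0.006     ]
stone [0.60479165 0.18436072 0.006     ]
-3.3341116395834134 71.79518427604614 0.20465552778620155 0.142239152822309
-66.30200158780441 -176.76304642144507 0.16630685926686398 0.09317881951109498
K [ 0.72969931 -0.1959508   0.03      ] W [ 0.69174854 -0.04372808  0.03      ]
{'K': array([[312.85011299,   0.        , 281.54982243],
       [  0.        , 312.85011299, 205.15847495],
       [  0.        ,   0.        ,   1.        ]]), 'T_tool_cam': array([[-1.17187514e-03, -9.58435317e-01, -2.85307500e-01,
         7.33834952e-02],
       [ 9.99999306e-01, -1.15768742e-03, -2.18381280e-04,
        -8.23668238e-04],
       [-1.20992572e-04, -2.85307558e-01,  9.58436009e-01,
        -1.42883801e-01],
       [ 0.00000000e+00,  0.00000000e+00,  0.00000000e+00,
         1.00000000e+00]])}
```

```bash
python3 - <<'E'
from h import *
t=cv2.imread('pics/top0.png');s=cv2.imread('pics/scene0.png')
def tri(pt,ps):
    A=[];b=[]
    for n,p in(('top',pt),('scene',ps)):
        m=camera_model(n);C=m['cam_to_world'];d=C[:3,:3]@np.linalg.inv(m['K'])@[*p,1];d/=np.linalg.norm(d)
        M=np.eye(3)-np.outer(d,d);A.append(M);b.append(M@C[:3,3])
    return np.linalg.solve(A[0]+A[1],b[0]+b[1])
def blob(im,lo,hi,x0,x1,y0,y1):
    m=cv2.inRange(cv2.cvtColor(im,cv2.COLOR_BGR2HSV),lo,hi);k=np.zeros_like(m);k[y0:y1,x0:x1]=m[y0:y1,x0:x1]
    return max(cv2.findContours(k,0,1)[0],key=cv2.contourArea)
W=((0,0,215),(180,75,255))
bt=cv2.fitEllipse(blob(t,*W,170,215,215,250));bs=cv2.fitEllipse(blob(s,*W,355,395,230,260))
print(bt,bs,tri(bt[0],bs[0]))
Wd=((8,60,150),(35,255,255))
dt=cv2.fitEllipse(blob(t,*Wd,305,420,145,262));print(dt,cast('top',*dt[0],.012))
ds=cv2.fitEllipse(blob(s,*Wd,160,275,150,232));print(ds,cast('scene',*ds[0],.012))
E
```

```text
((191.03384399414062, 230.99200439453125), (16.486557006835938, 16.620086669921875), 84.34020233154297) ((375.7848815917969, 243.0372772216797), (15.51042366027832, 18.013044357299805), 123.07243347167969) [0.52543622 0.20989138 0.01594821]
((362.8001403808594, 203.82484436035156), (132.0903778076172, 137.08914184570312), 28.6661434173584) [ 0.57623163 -0.15794043  0.012     ]
((216.47457885742188, 190.4592742919922), (94.77890014648438, 134.65838623046875), 90.98770904541016) [ 0.58302055 -0.15050615  0.012     ]
```

```bash
R='' 
python3 -m jog '[[1,0.39,-0.83,-0.1,-0.51],[1,0.39,-0.83,-0.1,-0.51],[1,0.39,-0.83,-0.1,-0.51],[1,0.39,-0.83,-0.1,-0.51],[1,0.39,-0.83,-0.1,-0.51]]' 30 >/dev/null
python3 -m jog '[[1,0.39,-0.83,-0.1,-0.51],[1,0.39,-0.83,-0.1,-0.51],[1,0.39,-0.83,-0.1,-0.51],[1,0.39,-0.83,-0.1,-0.51],[1,0.39,-0.83,-0.1,-0.51]]' >/dev/null
python3 -m jog '[[1,0.39,-0.83,-0.1,-0.51],[1,0.39,-0.83,-0.1,-0.51],[1,0.39,-0.83,-0.1,-0.51],[1,0.39,-0.83,-0.1,-0.51],[1,0.39,-0.83,-0.1,-0.51]]' >/dev/null
python3 -m jog '[[1,0.39,-0.83,-0.1,-0.51],[1,0.39,-0.83,-0.1,-0.51],[1,0.39,-0.83,-0.1,-0.51],[1,0.39,-0.83,-0.1,-0.51],[1,0.39,-0.83,-0.1,-0.51]]' >/dev/null
python3 -m jog '[[1,0.39,-0.83,-0.1,-0.51],[1,0.39,-0.83,-0.1,-0.51],[1,0.39,-0.83,-0.1,-0.51],[1,0.39,-0.83,-0.1,-0.51],[1,0.39,-0.83,-0.1,-0.51],[1,0.39,-0.83,-0.1,-0.51]]'
python3 - <<'E'
from h import *
from scipy.spatial.transform import Rotation as Ro
o=readout.observe();shot('wrist','w1')
T=np.eye(4);T[:3,:3]=Ro.from_rotvec(o['tool_rot']).as_matrix();T[:3,3]=o['position'];np.save('T1.npy',T@camera_model('wrist')['T_tool_cam'])
print(T.round(3),o['opening'],o['joint_pos'])
E
```

```text
time: 2.27
position: [0.5147, -0.1212, 0.1556]
tool_rot: [3.139, 0.08, -0.003]
ft_force: [-0.2, 0.1, -1.1]
opening: 0.003
finger_force: 0.0
[[ 0.999  0.051 -0.002  0.515]
 [ 0.051 -0.999 -0.001 -0.121]
 [-0.002  0.001 -1.     0.156]
 [ 0.     0.     0.     1.   ]] 0.0028132375908804896 [-0.39223777  0.39688835  0.783606    1.70817477 -0.29986107  1.16300384
 -1.04661182]
```

View pics/w1.png

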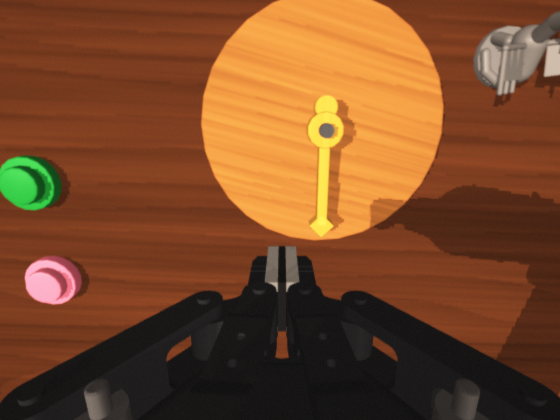

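The pointer runs from its pin (327,130) to its tip (321,236). The dragon's base is at about (507,59), and the shut fingertips are clear of the pointer.

```bash
python3 - <<'E'
from h import *
C=np.load('T1.npy')
P=cast('wrist',327,130,.043,C);P2=cast('wrist',322,118,.012,C);T=cast('wrist',321,236,.034,C);D=cast('wrist',506,59,.006,C);N=cast('wrist',323,170,.034,C)
print(P,P2,T,N,D)
for p in(P,T):pass
print(np.degrees(np.arctan2(*(T-P)[[1,0]])),np.linalg.norm((T-P)[:2]),np.degrees(np.arctan2(*(D-P)[[1,0]])),np.linalg.norm((D-P)[:2]))
E
```

```text
[ 0.57405151 -0.15483468  0.043     ] [ 0.58262429 -0.15399021  0.012     ] [ 0.47986132 -0.15925372  0.034     ] [ 0.54032676 -0.15576454  0.034     ] [ 0.63889916 -0.30791688  0.006     ]
-177.31387254556512 0.09429379340640368 -67.04184200602566 0.16625095074862845
```

```bash
python3 -m jog '[[1,0,0,-0.3,0],[1,0,0,-0.6,0],[1,0,0,-0.9,0],[1,0,0,-0.9,0],[1,0,-0.03,-0.9,0],[1,0,-0.06,-0.9,0],[1,0,-0.09,-0.9,0],[1,0,-0.12,-0.9,0],[1,0,-0.12,-0.9,0]]'
python3 - <<'E'
import numpy as np
def f(d,r=58,o=19):
    a=np.radians(-177.3+d);return r*np.array([np.cos(a),np.sin(a)])-o*np.array([-np.sin(a),np.cos(a)])
for a in(0,52):
    print([[*((f(a+k)-f(a))/150).round(2),round(k/60,2)] for k in range(4,53,4)])
print((np.array([574,-155])+f(0)))
E
```

```text
time: 3.07
position: [0.517, -0.1399, 0.0238]
tool_rot: [3.139, 0.083, 0.008]
ft_force: [0.5, -0.2, 0.6]
opening: 0.002
finger_force: 0.0
[[np.float64(-0.01), np.float64(-0.03), 0.07], [np.float64(-0.01), np.float64(-0.06), 0.13], [np.float64(-0.01), np.float64(-0.08), 0.2], [np.float64(-0.01), np.float64(-0.11), 0.27], [np.float64(-0.01), np.float64(-0.14), 0.33], [np.float64(-0.01), np.float64(-0.17), 0.4], [np.float64(-0.0), np.float64(-0.2), 0.47], [np.float64(0.0), np.float64(-0.22), 0.53], [np.float64(0.01), np.float64(-0.25), 0.6], [np.float64(0.02), np.float64(-0.28), 0.67], [np.float64(0.03), np.float64(-0.3), 0.73], [np.float64(0.05), np.float64(-0.33), 0.8], [np.float64(0.07), np.float64(-0.35), 0.87]]
[[np.float64(0.02), np.float64(-0.02), 0.07], [np.float64(0.04), np.float64(-0.04), 0.13], [np.float64(0.06), np.float64(-0.06), 0.2], [np.float64(0.08), np.float64(-0.08), 0.27], [np.float64(0.1), np.float64(-0.1), 0.33], [np.float64(0.13), np.float64(-0.11), 0.4], [np.float64(0.15), np.float64(-0.13), 0.47], [np.float64(0.18), np.float64(-0.14), 0.53], [np.float64(0.2), np.float64(-0.15), 0.6], [np.float64(0.23), np.float64(-0.15), 0.67], [np.float64(0.26), np.float64(-0.16), 0.73], [np.float64(0.29), np.float64(-0.16), 0.8], [np.float64(0.32), np.float64(-0.16), 0.87]]
[ 515.16936469 -138.75326652]
```

```bash
python3 -m jog '[[1,-0.01,-0.03,0,0.07],[1,-0.01,-0.06,0,0.13],[1,-0.01,-0.08,0,0.2],[1,-0.01,-0.11,0,0.27],[1,-0.01,-0.14,0,0.33],[1,-0.01,-0.17,0,0.4],[1,0,-0.2,0,0.47],[1,0,-0.22,0,0.53],[1,0.01,-0.25,0,0.6],[1,0.02,-0.28,0,0.67],[1,0.03,-0.3,0,0.73],[1,0.05,-0.33,0,0.8],[1,0.07,-0.35,0,0.87],[1,0.07,-0.35,0,0.87],[1,0.07,-0.35,0,0.87]]'
python3 - <<'E'
from h import *
from scipy.spatial.transform import Rotation as Ro
o=readout.observe();shot('wrist','w2')
T=np.eye(4);T[:3,:3]=Ro.from_rotvec(o['tool_rot']).as_matrix();T[:3,3]=o['position'];np.save('T2.npy',T@camera_model('wrist')['T_tool_cam'])
print(T.round(3))
E
```

```text
time: 4.32
position: [0.5263, -0.1907, 0.0223]
tool_rot: [2.783, 1.454, 0.002]
ft_force: [-0.2, -0.4, -0.9]
opening: -0.0
finger_force: 0.0
[[ 0.571  0.821  0.002  0.526]
 [ 0.821 -0.571 -0.    -0.191]
 [ 0.001  0.002 -1.     0.022]
 [ 0.     0.     0.     1.   ]]
```

View pics/w2.png

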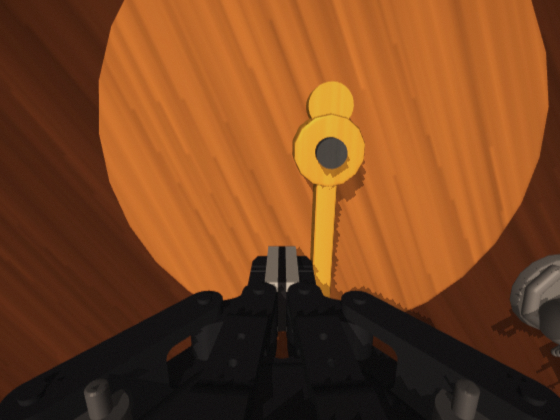

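The pointer is following. Its pin is at (331,152), and the arm runs down through (322,285) beside the fingers.

```bash
python3 - <<'E'
from h import *
C=np.load('T2.npy')
P=cast('wrist',331,153,.043,C);a=cast('wrist',326,195,.034,C);b=cast('wrist',322.5,285,.034,C)
P0=np.array([.574,-.155,0])
print(P,np.degrees(np.arctan2(*(b-P)[[1,0]])),np.degrees(np.arctan2(*(b-a)[[1,0]])),np.linalg.norm((b-P)[:2]))
ph=np.arctan2(*(b-P)[[1,0]]);v=readout.observe()['position']-P
er=np.array([np.cos(ph),np.sin(ph)]);et=np.array([-er[1],er[0]]);print('r,d',v[:2]@er,v[:2]@et)
E
```

```text
[ 0.57360561 -0.15498921  0.043     ] -124.70396535447563 -124.72709730023745 0.06323600784261382
r,d 0.056107577545928995 -0.018955650205736106
```

```bash
python3 -m jog '[[1,0.02,-0.02,0,0.07],[1,0.04,-0.04,0,0.13],[1,0.06,-0.06,0,0.2],[1,0.08,-0.08,0,0.27],[1,0.1,-0.1,0,0.33],[1,0.13,-0.11,0,0.4],[1,0.15,-0.13,0,0.47],[1,0.18,-0.14,0,0.53],[1,0.2,-0.15,0,0.6],[1,0.23,-0.15,0,0.67],[1,0.26,-0.16,0,0.73],[1,0.29,-0.16,0,0.8],[1,0.31,-0.16,0,0.85],[1,0.33,-0.16,0,0.89],[1,0.345,-0.16,0,0.92],[1,0.355,-0.16,0,0.94],[1,0.355,-0.16,0,0.94],[1,0.355,-0.16,0,0.94]]'
python3 - <<'E'
from h import *
from scipy.spatial.transform import Rotation as Ro
o=readout.observe();shot('wrist','w3')
T=np.eye(4);T[:3,:3]=Ro.from_rotvec(o['tool_rot']).as_matrix();T[:3,3]=o['position'];np.save('T3.npy',T@camera_model('wrist')['T_tool_cam'])
print(T.round(3))
E
```

```text
time: 5.87
position: [0.5789, -0.2141, 0.0214]
tool_rot: [1.764, 2.599, -0.0]
ft_force: [-1.0, -0.6, 0.6]
opening: -0.0
finger_force: 0.2
[[-0.369  0.929  0.     0.579]
 [ 0.929  0.369 -0.    -0.214]
 [-0.     0.    -1.     0.021]
 [ 0.     0.     0.     1.   ]]
```

View pics/w3.png

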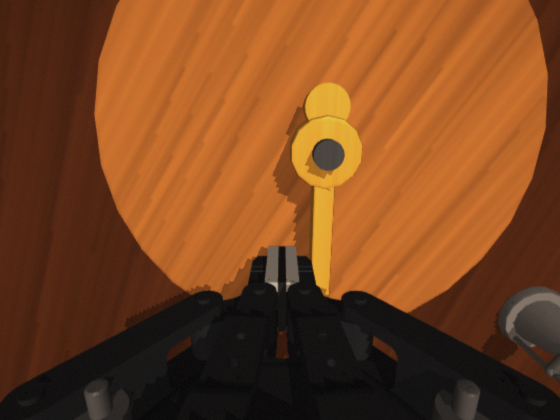

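The pin is at (329,155) and the arm passes through (321,280). The grey base at right (535,330) is probably the knight.

```bash
python3 - <<'E'
from h import *
C=np.load('T3.npy')
P=cast('wrist',329,155,.043,C);a=cast('wrist',324,195,.034,C);b=cast('wrist',320.5,285,.034,C)
print(P,np.degrees(np.arctan2(*(b-P)[[1,0]])),np.degrees(np.arctan2(*(b-a)[[1,0]])),cast('wrist',537,330,.006,C))
E
```

```text
[ 0.57390943 -0.15509216  0.043     ] -68.40328560558696 -68.34109114474569 [ 0.73946707 -0.20711836  0.006     ]
```

```bash
python3 -m jog '[[1,0.005,0,0,0],[1,0.01,0.005,0,0.02],[1,0.01,0.005,0,0.02],[1,0.01,0.005,0,0.02],[1,-0.05,-0.02,0,0],[1,-0.09,-0.04,0,0],[1,-0.09,-0.04,0,0],[1,-0.09,-0.04,0.3,0],[1,-0.09,-0.04,0.6,0],[1,-0.09,-0.04,0.9,0],[1,-0.3,0.3,0.9,0],[1,-0.5,0.5,0.9,0],[1,-0.5,0.8,0.9,0],[1,-0.5,1,0.9,0],[1,-0.5,1,0.9,0],[1,-0.5,1,0.9,0],[1,-0.5,1,0.9,0]]'
python3 - <<'E'
from h import *
t=shot('top','top1')[...,::-1]
cv2.imwrite('pics/crop2.png',cv2.resize(t[130:260,300:480],(792,572),interpolation=cv2.INTER_CUBIC))
E
```

```text
time: 7.33
position: [0.5039, -0.0638, 0.1565]
tool_rot: [1.76, 2.601, -0.0]
ft_force: [-0.2, -0.9, 0.2]
opening: 0.001
finger_force: 0.0
```

View pics/crop2.png

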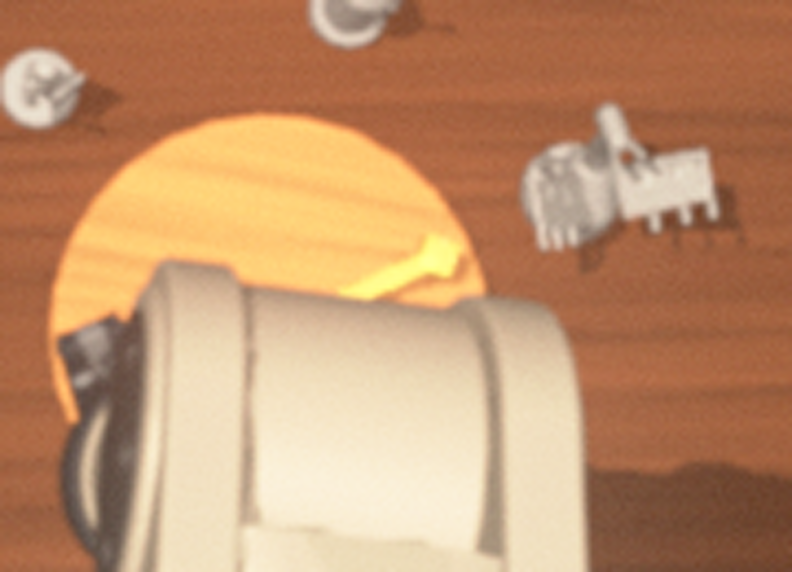

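The tip is at crop (465,243), and the arrow line extended reaches about (571,192), on the dragon's base at (571,195). Now I'll move over to the button.

```bash
python3 -m jog '[[1,0.07,0.3,0,0],[1,0.07,0.6,0,0],[1,0.07,0.91,0,0],[1,0.07,0.91,0,0],[1,0.07,0.91,0,0]]' >/dev/null
python3 -m jog '[[1,0.07,0.3,0,0],[1,0.07,0.6,0,0],[1,0.07,0.91,-0.1,0],[1,0.07,0.91,-0.2,0],[1,0.07,0.91,-0.3,0],[1,0.07,0.91,-0.3,0],[1,0.07,0.91,-0.3,0]]'
python3 - <<'E'
from h import *
from scipy.spatial.transform import Rotation as Ro
o=readout.observe();w=shot('wrist','w4')
t=shot('top','top2')
T=np.eye(4);T[:3,:3]=Ro.from_rotvec(o['tool_rot']).as_matrix();T[:3,3]=o['position'];np.save('T4.npy',T@camera_model('wrist')['T_tool_cam'])
cv2.imwrite('pics/v4.png',np.hstack([cv2.resize(w,(400,300)),cv2.resize(t[130:265,300:480],(400,300),interpolation=2)])[...,::-1])
E
```

```text
time: 8.38
position: [0.5255, 0.2052, 0.1103]
tool_rot: [1.769, 2.596, -0.006]
ft_force: [0.3, -0.4, 0.0]
opening: 0.006
finger_force: 0.0
```

View pics/v4.png

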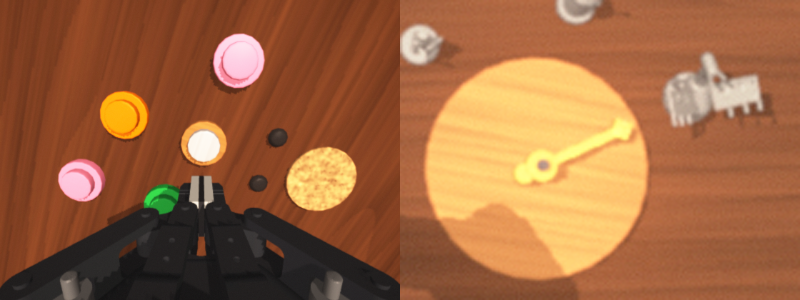

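On the right, the pin is at (543,165), the tip at (632,130) and the dragon's base at (687,98). On the left, the steel button is at (204,147), and the stones at (278,137) and (258,183) are clear of it.

```bash
python3 - <<'E'
from h import *
C=np.load('T4.npy');w=cv2.imread('pics/w4.png')
k=cv2.inRange(cv2.cvtColor(w,cv2.COLOR_BGR2HSV),(0,0,190),(180,70,255));k[:170]=0;k[240:]=0;k[:,:250]=0;k[:,320:]=0
b=cv2.fitEllipse(max(cv2.findContours(k,0,1)[0],key=cv2.contourArea));print(b)
for z in(.01,.016,.022,.03):print(z,cast('wrist',*b[0],z,C)[:2],cast('top',191.03,230.99,z)[:2],cast('scene',375.78,243.04,z)[:2])
q=lambda x,y,z:cast('top',300+(x-400)*.45,130+y*.45,z)
P=q(543,165,.043);T=q(632,129,.034);D=q(687,98,.006)
an=lambda v:np.degrees(np.arctan2(v[1],v[0]))
print(P,T,D,an(T-P),an(D-P),an(D-[.574,-.155,0]),an(T-[.574,-.155,0]))
E
```

```text
((285.0523986816406, 203.45411682128906), (43.584529876708984, 43.99812316894531), 65.57217407226562)
0.01 [0.52630625 0.2069352 ] [0.5250628  0.21221236] [0.52167251 0.20778968]
0.016 [0.52561053 0.20855966] [0.52491738 0.21100579] [0.52616594 0.20885559]
0.022 [0.52491482 0.21018412] [0.52477197 0.20979922] [0.53065936 0.20992151]
0.03 [0.5239872  0.21235007] [0.52457809 0.20819045] [0.53665059 0.21134272]
[ 0.57279642 -0.1548317   0.043     ] [ 0.60602845 -0.24195962  0.034     ] [ 0.63868176 -0.30533061  0.006     ] -69.12232498064563 -66.35718171713447 -66.71955821172918 -69.78053965377102
```

```bash
python3 - <<'E'
from h import *
t=cv2.imread('pics/top2.png').astype(int)
B,G,R=t[...,0],t[...,1],t[...,2]
h=cv2.cvtColor(t.astype(np.uint8),cv2.COLOR_BGR2HSV).astype(int)
m=((h[...,0]>=23)&(h[...,0]<=34)&(h[...,1]>110)&(h[...,2]>200)).astype(np.uint8)*255
m[:170]=0;m[215:]=0;m[:,:345]=0;m[:,410:]=0
n,l,s,c=cv2.connectedComponentsWithStats(m);i=1+s[1:,4].argmax();print(s[i],c[i])
p=np.argwhere(l==i)[:,::-1].astype(np.float32)
W=np.array([cast('top',u,v,.034)[:2] for u,v in p],np.float32)
an=lambda v:np.degrees(np.arctan2(v[1],v[0]))
f=cv2.fitLine(W,cv2.DIST_HUBER,0,.0005,.001).ravel();d=f[:2]*np.sign(f[0]);print(an(d),f)
for D in([.6387,-.3053],[.6389,-.3079],[.6397,-.3072],[.6413,-.3064]):
    v=np.array(D)-f[2:];print(d[0]*v[1]-d[1]*v[0])
E
```

```text
[351 183  54  30 383] [374.45953003 198.78851175]
-66.61973 [ 0.3968318  -0.9178913   0.58461106 -0.1783101 ]
-0.0007458630647423706
-0.0015940475072625318
-0.0005819521810772679
0.0012041393850084695
```

```bash
python3 -m jog '[[1,0,0.03,-0.2,0],[1,0,0.03,-0.4,0],[1,0,0.03,-0.5,0],[1,0,0.03,-0.55,0],[1,0,0.03,-0.55,0],[1,0,0.03,-0.55,0]]'
python3 -m jog '[[1,0,0,-0.01,0],[1,0,0,-0.02,0],[1,0,0,-0.02,0],[1,0,0,-0.02,0]]'
python3 -m jog '[[1,0,0,-0.01,0],[1,0,0,-0.02,0],[1,0,0,-0.02,0],[1,0,0,-0.02,0]]'
```

```text
time: 8.98
position: [0.5264, 0.2128, 0.0301]
tool_rot: [1.764, 2.597, 0.003]
ft_force: [0.4, -0.5, -0.4]
opening: 0.006
finger_force: 0.0
time: 9.32
position: [0.5253, 0.2137, 0.0265]
tool_rot: [1.763, 2.6, 0.002]
ft_force: [-0.4, 0.1, 0.1]
opening: -0.002
finger_force: 0.0
time: 9.65
position: [0.5247, 0.2134, 0.0226]
tool_rot: [-1.763, -2.6, 0.001]
ft_force: [0.5, -0.6, -0.4]
opening: 0.001
finger_force: 0.0
```

```bash
python3 -m jog '[[1,0,-0.025,0,0],[1,0,-0.025,-0.01,0],[1,0,-0.025,-0.02,0],[1,0,-0.025,-0.02,0]]' | egrep 'pos|ft_'
python3 -m jog '[[1,0,0,-0.01,0],[1,0,0,-0.02,0],[1,0,0,-0.02,0]]'| egrep 'pos|ft_'
```

```text
position: [0.5252, 0.2089, 0.0198]
ft_force: [-0.3, -0.8, 1.8]
position: [0.5252, 0.209, 0.0168]
ft_force: [-0.8, -2.8, 5.0]
```

```bash
python3 -m jog '[[1,0,0,-0.01,0],[1,0,0,-0.02,0],[1,0,0,-0.02,0]]'| egrep 'pos|ft_'
python3 -m jog '[[1,0,0,-0.01,0],[1,0,0,-0.02,0],[1,0,0,-0.02,0]]'| egrep 'time|pos|ft_'
```

```text
position: [0.5253, 0.209, 0.016]
ft_force: [-3.6, -4.1, 16.3]
time: 10.73
position: [0.5254, 0.2091, 0.0157]
ft_force: [-9.6, -6.7, 30.7]
```

The button has bottomed out: 31 N with no further travel, after about 6 mm of stroke. Releasing.

```bash
python3 -m jog '[[1,0,0,0.05,0],[1,0,0,0.15,0],[1,0,0,0.4,0],[1,0,0,0.7,0],[1,0,0,0.9,0],[1,-0.4,0,0.9,0],[1,-0.8,0,0.9,0],[1,-0.8,0,0.9,0],[1,-0.8,0,0.9,0],[1,-0.8,0,0.9,0],[1,-0.8,0,0.9,0]]'
python3 - <<'E'
from h import *
t=shot('top','top3');s=shot('scene','scene3')
cv2.imwrite('pics/v5.png',np.hstack([cv2.resize(t,(400,300)),cv2.resize(s,(400,300))])[...,::-1])
E
```

```text
time: 11.65
position: [0.4053, 0.2104, 0.1459]
tool_rot: [1.761, 2.601, 0.003]
ft_force: [1.2, 0.3, 0.4]
opening: 0.004
finger_force: 0.0
```

View pics/v5.png

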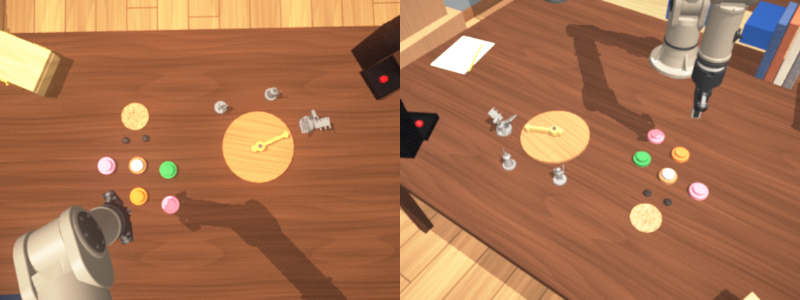

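The pointer aims at the dragon (base near 308,124). The miniatures and stones are in place, the button at (138,166) is free, and the arm is clear. Handing in.

```bash
python3 -c "
from station import robot;print(robot.close_job())"
```

```text
the job is handed in; nothing more can be done
None
```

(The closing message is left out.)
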